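Register a toy racer body in its jig and drop in its two ball heads

TASK

Slide the wooden racing-car body with the blue nose along the jig board, without lifting it, until it is fully home in the corner: long side flush against the fence and flat tail against the end stop. Then take the ball heads from the rack one at a time and drop the red one into the pocket nearer the nose and the plain wooden one into the rear pocket, letting each go only once it is close above its pocket. Finish with both balls resting in their pockets and the car still home; leave the yellow ball and everything else on the bench where it is.

Things in the scene. Friction and masses are not known exactly. Their poses are not given: they have to be found in the camera images.
- jig: Jig fixed to the bench, on its left or right half: dark board 180 (x) x 300 (y) x 12 mm, origin at the centre of its underside. Brown rails on it, tops 42 mm above the bench, 20 mm thick: fence along the far +x edge, inner face at x = +70 mm, from y = -150 to +90 mm; end stop along the right -y edge, inner face at y = -130 mm, from x = -50 to +70 mm. The -x and +y sides are open.
- jig_home (a point): Point fixed to the jig, on top of the board at (28, -35, 12) mm in the jig's frame, axes as the jig's: the car body's origin lies here, with its axes parallel to the jig's, when it is fully home in the corner.
- car: Toy racing-car body, pale wood, blue nose, loose on the jig board, about 0.4 kg: 84 (x) x 190 (y) x 50 mm high. Origin at the centre of its underside; +y to the nose, a half-round of 25 mm radius about x; tail at -y flat. Starts 10 to 60 mm off both rails, skewed up to 0.15 rad. Two round pockets 54 mm across, 35 mm deep in its flat top at y = +18 and -58 mm.
- front_pocket (a point): Point fixed to the car body, 63 mm above its underside over the pocket nearer the nose (y = +18 mm): the centre of a ball that rests in this pocket, carried by the rim, 13 mm above the car's top face.
- rear_pocket (a point): The same for the rear pocket (y = -58 mm).
- rack: Dark wooden ball rack fixed to the bench, 90 (x) x 290 (y) x 30 mm high, origin at the centre of its underside, with three square nests 46 mm wide at y = -100, 0 and +100 mm, each holding one ball on its rim. It stands on the other half of the bench from the jig.
- ball_red: Red ball head, diameter 60 mm, about 80 g, origin at its centre (its axes mean nothing). Starts in one of the rack's nests, its centre 49 mm above the bench, its lower 11 mm sunk in the nest.
- ball_plain: Plain pale wooden ball head, otherwise the same, in another nest.
- ball_yellow: Yellow ball head of the same size in the remaining nest: not needed, leave it there.
- spare_body: Second, all-wood car body, same outline and size as the car, its pockets not yet bored (dark discs mark them), on the bench beyond the jig and rack: leave alone. Origin at the centre of its underside.
- sanding_block: Cork sanding block 70 x 110 x 35 mm, lying at the far side: leave alone.
- bench_brush: Flat paint brush 220 mm long lying at the right side of the bench: leave alone.
- glue_bottle: White glue bottle, 64 mm across and 170 mm tall, upright at the right side: leave alone.
- jar: Glass jar with black lid, 76 mm across and 110 mm tall, at the far side: leave alone.
- paint_can: Paint can, 90 mm across and 100 mm tall, at the left side: leave alone.
Things that resemble listed ones, but are neither listed nor needed, are in the scene too. What is meant by the ball_red is not green, and is the smaller of those in its own colour.

How it is judged:
By the outcome, as a careful person would: the job done as asked, in the order asked, and still so for the second after the job is handed in, with the robot touching nothing.
It also fails if it takes over 67 s, if anything falls off the work surface, if the arm or the gripper's body presses on something with over 40 N, if the wrist force passes 120 N, or if a joint passes its speed limit or range.

ROBOT

A 7-joint arm with a two-finger parallel gripper is mounted at the origin on the work surface. World frame = base frame: x ahead of the robot, y to its left, z up, the work surface at z = 0. Lengths are in m, angles in degrees, forces in N, time in s.
With the tool pointing down it reaches from about 0.4 to 0.875 m from the base axis. Payload 19.3 kg.
Tool frame: the origin (TCP) lies midway between the tips of the shut fingers; the grasp point (between the pads) lies 19 mm behind it; z points along the fingers, y is the line along which they close (so a half turn about z gives the same grasp; the last joint's range is limited). The gripper opens to 85 mm and grips with 20 to 120 N. Pads are 22 mm wide; open, the fingers measure 114 mm over their backs; the gripper's body (76 mm by 85 mm) begins 54 mm behind the grasp point. The pads swing forward as they close: fully open they stand 13 mm farther back than shut.
Start: joints at [-4.022, 29.874, -2.08, 91.645, 1.215, 58.505, -6.463], TCP at [0.625, -0, 0.231] pointing down, gripper open.
Joint ranges: [-166.77, 166.77], [-17.47, 122.26], [-85.68, 81.53], [9.62, 139.38], [-72.42, 252.41], [9.2, 110.78], [-144.41, 144.41]. Speed limits (degrees/s): [108.29, 108.29, 136.94, 136.94, 172.46, 172.46, 172.46].

INTERFACE

Orientations are given as a 3x3 rotation matrix whose columns are the frame's x, y, z axes.
In Python, from workcell import env gives the robot as it stands.
- The arm moves only by the shell command python3 -m handwheel 'ROWS' [FORCE]. ROWS is a JSON object of lists of equal length, an entry for each row: "linear": the shift along the tool's x, y, z in cm, a list of three; "delta_rot": the turn, a rotation vector about the tool's x, y, z in degrees, a list of three; "grip": the closure, from 0 (fully open) to 1 (shut). In form: {"linear": [[dx, dy, dz], ...], "delta_rot": [[rx, ry, rz], ...], "grip": [grip, ...]}. A call has 1 to 8 rows; each row is the pose to reach, as a shift and turn from the pose commanded when the call began, along the tool's axes at that moment; what a row does not reach only later rows make up. A row lasts 1/10 s, in which the tool goes at most 50 mm and 8.59 degrees, less where a joint would pass 70% of its speed; a pose out of reach is approached as far as the arm can. A call with a gripper value outside its range is refused whole. The fingers move at their own pace and stop on an object; FORCE is the grip in N (left out, the last holds). Time passes only in rows, so rows that repeat a pose let the fingers close. It gives the time, the measured TCP pose, the force, the opening and the grip force at its end, in the units of the state.
- env.observe(): the state, without advancing time (a new reading comes with each control period).
- env.capture(name): name is "scene" or "side" or "wrist"; returns the picture (384x512x3 uint8, red, green, blue); there is no depth.
- env.camera_params(name): a dict with "mtx" (3x3 intrinsics, pixels), "view" (4x4, takes a point from world to camera coordinates). Camera axes: x right, y down, z forward; pixel columns grow to the right and rows downward; lengths in m; the calibration is good to about 2 mm. A picture is of the moment at which its call begins: read the wrist's pose just before it. camera_params takes no time and is no camera call; for the wrist camera it gives the pose at the moment of the call.
- env.hand_in(): hands the job in; it is judged then, once.
The state is a dict: "time": time; "q": joint angles; "qd": joint speeds; "effort": joint torques, N m; "eef_pos": TCP position; "tool_rot": TCP orientation; "force": force on the tool from outside, world axes, zero at the start; "torque": the same for the moment, N m; "opening": opening from 0.0 (shut) to 1.0 (fully open); "grip_force": force on a finger pad.
Only numpy, scipy, OpenCV 4.12 (cv2) and the standard library are available. Lean on these libraries where they do the work, as an engineer would, in place of code of your own. Each camera call takes 0.05 s, during which the arm holds its last target. There are 200 camera calls.

## Working session

There is one attempt and no reset: what is moved stays moved. The work goes in short steps, Python scripts to look and compute and a shell command to move; the robot and the scene stay as the last step left them, time stands still between calls to the robot, and variables do not carry over. Pictures are saved under pics/ and viewed, at most 10 in all, crops included, and the job is handed in when it is done.

```bash
mkdir -p pics; ls; python3 - <<'E'
from workcell import env
import cv2,numpy as np
np.set_printoptions(precision=4,suppress=True)
a=env.capture("scene");b=env.capture("side")
cv2.imwrite("pics/a.png",a[:,:,::-1]);cv2.imwrite("pics/b.png",b[:,:,::-1])
for n in("scene","side","wrist"):
    p=env.camera_params(n);print(n,np.array(p["mtx"]),np.array(p["view"]))
print(env.observe())
E
```

```text
pics
scene [[415.4078   0.     258.3812]
 [  0.     415.4078 186.2188]
 [  0.       0.       1.    ]] [[ 0.6318  0.7749  0.0193 -0.3845]
 [ 0.5989 -0.4722 -0.6468 -0.2934]
 [-0.4921  0.4202 -0.7624  1.7179]
 [ 0.      0.      0.      1.    ]]
side [[484.2041   0.     260.4451]
 [  0.     484.2041 188.0455]
 [  0.       0.       1.    ]] [[-0.9844 -0.1748 -0.0185  0.5984]
 [-0.0804  0.5415 -0.8369  0.12  ]
 [ 0.1563 -0.8223 -0.5471  1.7297]
 [ 0.      0.      0.      1.    ]]
wrist [[277.1996   0.     258.3613]
 [  0.     277.1996 192.4091]
 [  0.       0.       1.    ]] [[ 1.      0.001  -0.0001 -0.6249]
 [ 0.001  -0.9572  0.2894 -0.0383]
 [ 0.0002 -0.2894 -0.9572  0.3791]
 [ 0.      0.      0.      1.    ]]
{'time': 0.1, 'q': array([-4.0217, 29.9068, -2.0819, 91.6682,  1.2144, 58.5066, -6.4625]), 'qd': array([-0.027 , -0.0816,  0.0317, -0.1548, -0.0067,  0.1099, -0.0215]), 'effort': array([  0.006 , -92.8489,   1.9852, -37.0531,   0.0182,   0.0053,
        -0.    ]), 'eef_pos': array([ 0.6247, -0.    ,  0.2308]), 'tool_rot': array([[ 0.    ,  1.    , -0.001 ],
       [ 1.    , -0.    , -0.0001],
       [-0.0001, -0.001 , -1.    ]]), 'force': array([-0.122 ,  0.2077, -0.1076]), 'torque': array([-0.0015, -0.0168, -0.0046]), 'grip_force': 0.0, 'opening': 0.9967241655384338}
```

View pics/a.png

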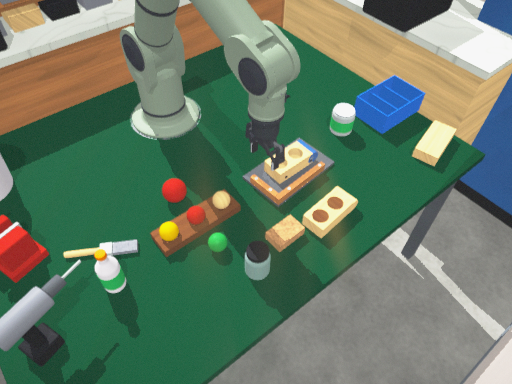

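View pics/b.png

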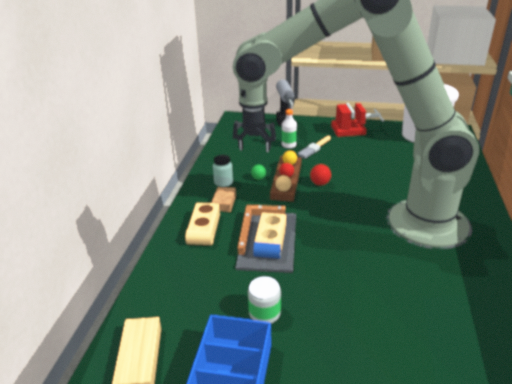

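The scene view shows two red balls: a large one on the bench at (174,189) and a smaller one in the rack's middle nest at (196,214). There is also a green ball at (217,241). The smaller red one in the rack fits the description. I'll confirm it in an enlarged crop.

```bash
python3 - <<'E'
import cv2,numpy as np
a=cv2.imread("pics/a.png");b=cv2.imread("pics/b.png")
c=cv2.resize(b[145:275,180:340],None,fx=5,fy=4.6,interpolation=cv2.INTER_CUBIC)
cv2.imwrite("pics/c.png",cv2.resize(b[145:275,210:340],(600,600),interpolation=cv2.INTER_CUBIC))
cv2.imwrite("pics/d.png",cv2.resize(a[130:260,145:340],(780,520),interpolation=cv2.INTER_CUBIC))
E
```

```text
(no output)
```

View pics/c.png

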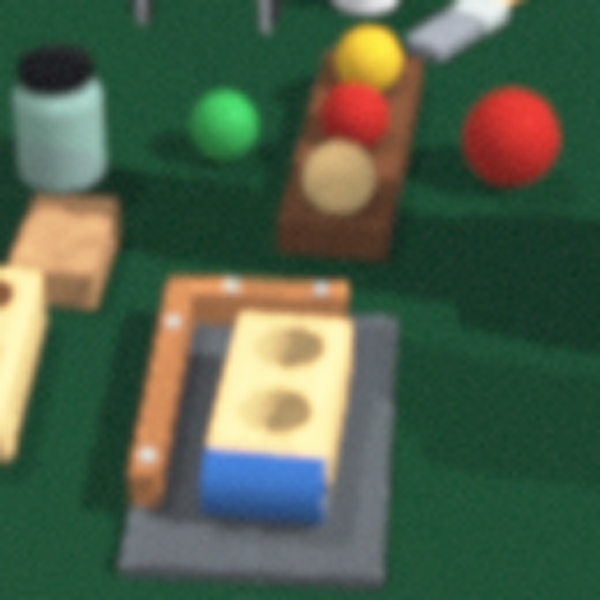

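View pics/d.png

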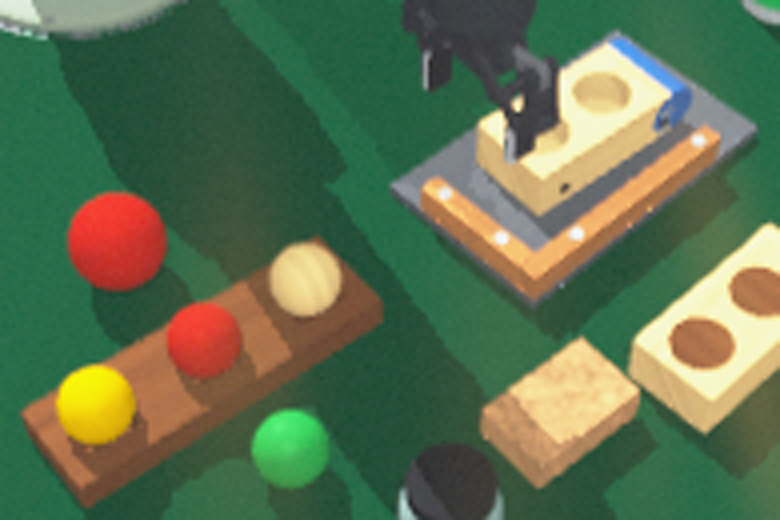

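The crop confirms it: `ball_red` is the smaller red ball in the rack's middle nest at scene (196,214). The larger red ball stands on the bench. Plain is in the left (+y) nest and yellow in the right (-y) nest. Next I'll fit the poses.

```bash
cat > h.py <<'E'
from workcell import env
import numpy as np,cv2
from scipy.optimize import least_squares
np.set_printoptions(precision=4,suppress=True)
def proj(p,K,V):
    c=(V[:3,:3]@np.asarray(p,float).T).T+V[:3,3]; q=(K@c.T).T; return q[:,:2]/q[:,2:]
def cam(n):
    p=env.camera_params(n);return np.array(p["mtx"]),np.array(p["view"])
def fit(obs,x0,free_z=None):
    # obs: list of (K,V,body pts mm,pix); returns x,y,yaw(deg)
    z0=x0[3] if len(x0)>3 else 0
    def W(x,P):
        c,s=np.cos(x[2]),np.sin(x[2]);P=np.asarray(P,float)/1000
        return np.c_[x[0]+c*P[:,0]-s*P[:,1],x[1]+s*P[:,0]+c*P[:,1],z0+P[:,2]]
    f=lambda x:np.concatenate([(proj(W(x,P),K,V)-np.array(u)).ravel() for K,V,P,u in obs])
    r=least_squares(f,x0[:3],loss="soft_l1");return r.x,f(r.x).reshape(-1,2)
def ray(K,V,u,z):
    R=V[:3,:3];c=-R.T@V[:3,3];d=R.T@np.linalg.inv(K)@np.r_[u,1];return c+d*(z-c[2])/d[2]
E
python3 - <<'E'
from h import *
S=cam("side");A=cam("scene")
cs=lambda L:[(210+(u+.5)/4.615-.5,145+(v+.5)/4.615-.5) for u,v in L]
ca=lambda L:[(145+(u+.5)/4-.5,130+(v+.5)/4-.5) for u,v in L]
x,r=fit([(*S,[(-90,-150,12),(90,150,12),(-90,150,12),(90,-150,42),(90,90,42),(-50,-150,42)],cs([(398,318),(122,568),(384,573),(167,278),(130,493),(349,281)])),
 (*A,[(-90,-150,12),(90,150,12),(-90,150,12),(-50,-130,42),(90,-150,42)],ca([(390,187),(755,128),(617,35),(428,180),(530,268)]))],[.65,.2,0])
print("jig",x[:2],np.degrees(x[2]));print(r)
x,r=fit([(*S,[(42,-95,50),(-42,-95,50),(0,-58,50),(0,18,50)],cs([(238,310),(353,317),(290,347),(275,411)])),
 (*A,[(-42,-95,50),(0,18,50)],ca([(480,122),(602,92)]))],[.6,.2,0,.012])
print("car",x[:2],np.degrees(x[2]));print(r)
for nm,us,ua in(("red",(355,115),(205,341)),("plain",(338,176),(306,279)),("yel",(369,58),(96,404))):
    print(nm,ray(*S,cs([us])[0],.049),ray(*A,ca([ua])[0],.049))
print(ray(*S,cs([(510,137)])[0],.04),ray(*A,ca([(117,241)])[0],.04))
E
```

```text
jig [0.5473 0.1924] 4.788797450919736
[[-0.0053 -0.4516]
 [-0.1027 -1.0385]
 [ 0.0438  0.697 ]
 [ 0.7982 -0.3781]
 [ 0.2231 -4.356 ]
 [-0.2702  0.436 ]
 [-0.3845 -0.2648]
 [ 0.4079 -0.1351]
 [-0.7298 -1.207 ]
 [ 1.9098 -0.875 ]
 [ 0.9514  2.9502]]
car [0.5368 0.2117] 1.4527137637598742
[[ 0.5825  0.6742]
 [-0.371   0.9387]
 [-0.1213 -0.1006]
 [ 0.1318 -0.1492]
 [-0.4714  0.6329]
 [ 0.1664  0.2119]]
red [ 0.5363 -0.2043  0.049 ] [ 0.5372 -0.2016  0.049 ]
plain [ 0.5375 -0.1039  0.049 ] [ 0.5358 -0.101   0.049 ]
yel [ 0.5368 -0.3062  0.049 ] [ 0.5355 -0.3015  0.049 ]
[ 0.4006 -0.2019  0.04  ] [ 0.3973 -0.1985  0.04  ]
```

```bash
python3 -m handwheel '{"linear":[[5,-2,0],[10,-4,0],[15,-6,0],[20,-8,0],[20,-8,0],[20,-8,0]],"delta_rot":[[0,0,0],[0,0,0],[0,0,0],[0,0,0],[0,0,-4.8],[0,0,-4.8]],"grip":[1,1,1,1,1,1]}' 40; python3 - <<'E'
from h import *
K,V=cam("wrist");w=env.capture("wrist");np.savez("w1.npz",K=K,V=V);cv2.imwrite("pics/w1.png",cv2.resize(w[:,:,::-1],(768,576),interpolation=cv2.INTER_CUBIC))
E
```

```text
time: 0.7
eef_pos: [0.5436, 0.203, 0.2311]
tool_rot: [[-0.091, 0.996, -0.001], [0.996, 0.091, 0.001], [0.001, -0.001, -1.0]]
force: [0.6, -0.8, 0.5]
opening: 0.002
grip_force: 0.0
```

View pics/w1.png

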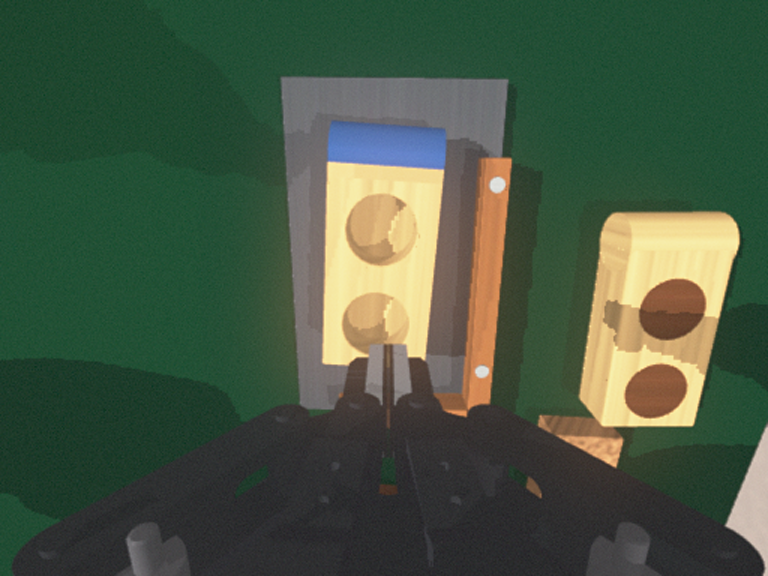

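The wrist view at 1.5x shows the board corners at (281,78) and (508,80), the fence top end at (480-512,158), pockets at (381,229) and (376,322), and the tail corner at (322,363).

```bash
python3 - <<'E'
from h import *
d=np.load("w1.npz");Wc=(d["K"],d["V"])
S=cam("side");A=cam("scene")
cs=lambda L:[(210+(u+.5)/4.615-.5,145+(v+.5)/4.615-.5) for u,v in L]
ca=lambda L:[(145+(u+.5)/4-.5,130+(v+.5)/4-.5) for u,v in L]
cw=lambda L:[((u+.5)/1.5-.5,(v+.5)/1.5-.5) for u,v in L]
jo=(*Wc,[(-90,150,12),(90,150,12),(-90,-150,12),(70,90,42),(90,90,42)],cw([(281,78),(508,80),(300,410),(480,158),(512,158)]))
co=(*Wc,[(0,18,50),(0,-58,50),(-42,-95,50)],cw([(381,229),(376,322),(322,363)]))
j,r=fit([jo],[.55,.19,.08]);print("jig wrist",j[:2],np.degrees(j[2]),r)
j2,r=fit([jo,(*S,[(-90,-150,12),(90,150,12),(-90,150,12),(90,-150,42),(-50,-150,42)],cs([(398,318),(122,568),(384,573),(167,278),(349,281)])),
 (*A,[(-90,-150,12),(90,150,12),(-90,150,12),(-50,-130,42)],ca([(390,187),(755,128),(617,35),(428,180)]))],[.55,.19,.08]);print("jig all",j2[:2],np.degrees(j2[2]))
c,r=fit([co],[.53,.21,.03,.012]);print("car wrist",c[:2],np.degrees(c[2]),r)
for j in(j,j2):
  R=np.array([[np.cos(j[2]),-np.sin(j[2])],[np.sin(j[2]),np.cos(j[2])]])
  print("car in jig",R.T@(c[:2]-j[:2])*1000, "home",j[:2]+R@[.028,-.035])
o=env.observe();T=o["tool_rot"];p=o["eef_pos"]
for n,b in(("nose start",(5,145)),("nose end",(28,60))):
  g=np.r_[j[:2]+R@np.array(b)/1000,.035]; print(n,g,"tool cm",T.T@(g-p)*100)
E
```

```text
jig wrist [0.5486 0.1912] 4.838061430565014 [[-0.7665 -0.2189]
 [-0.155  -0.3128]
 [ 0.1111 -0.184 ]
 [ 3.5355  0.3074]
 [-0.3272  0.4424]]
jig all [0.5485 0.1912] 4.834712400822574
car wrist [0.5367 0.2109] 1.8015528378575272 [[-0.1095 -0.0542]
 [-0.2722  0.7539]
 [ 0.424  -0.7286]]
car in jig [-10.1773  20.6702] home [0.5795 0.1586]
car in jig [-10.0586  20.6506] home [0.5794 0.1587]
nose start [0.5413 0.3361 0.035 ] tool cm [13.5102  0.8343 19.6086]
nose end [0.5713 0.2533 0.035 ] tool cm [ 5.0079  3.1256 19.6079]
```

```bash
python3 -m handwheel '{"linear":[[4.5,-0.4,0],[9,-0.4,0],[14,-0.4,0],[14,-0.4,5],[14,-0.4,10],[14,-0.4,15],[14,-0.4,19.8],[14,-0.4,19.8]],"delta_rot":[[0,0,0.4],[0,0,0.4],[0,0,0.4],[0,0,0.4],[0,0,0.4],[0,0,0.4],[0,0,0.4],[0,0,0.4]],"grip":[1,1,1,1,1,1,1,1]}'
```

```text
time: 1.55
eef_pos: [0.527, 0.3355, 0.0274]
tool_rot: [[-0.074, 0.997, -0.007], [0.997, 0.074, -0.006], [-0.006, -0.008, -1.0]]
force: [-0.1, -0.4, -0.0]
opening: -0.002
grip_force: 0.0
```

```bash
python3 -m handwheel '{"linear":[[-1,0,0],[-2,0,0],[-2.8,0,0],[-3.6,0,0],[-4.4,0,0],[-5.2,0,0],[-6,0,0],[-6.5,0,0]],"delta_rot":[[0,0,0],[0,0,0],[0,0,0],[0,0,0],[0,0,0],[0,0,0],[0,0,0],[0,0,0]],"grip":[1,1,1,1,1,1,1,1]}'; python3 - <<'E'
from h import *
o=env.observe();print(o["eef_pos"],o["force"],o["tool_rot"])
K,V=cam("wrist");w=env.capture("wrist");np.savez("w2.npz",K=K,V=V);cv2.imwrite("pics/w2.png",cv2.resize(w[:,:,::-1],(768,576),interpolation=cv2.INTER_CUBIC))
E
```

```text
time: 2.35
eef_pos: [0.5344, 0.2734, 0.0333]
tool_rot: [[-0.076, 0.997, -0.0], [0.997, 0.076, -0.0], [-0.0, -0.0, -1.0]]
force: [-0.9, 3.8, 2.5]
opening: -0.003
grip_force: 2.0
[0.5344 0.2734 0.0333] [-0.8934  3.8409  2.5304] [[-0.0762  0.9971 -0.0001]
 [ 0.9971  0.0762 -0.0002]
 [-0.0002 -0.0001 -1.    ]]
```

View pics/w2.png

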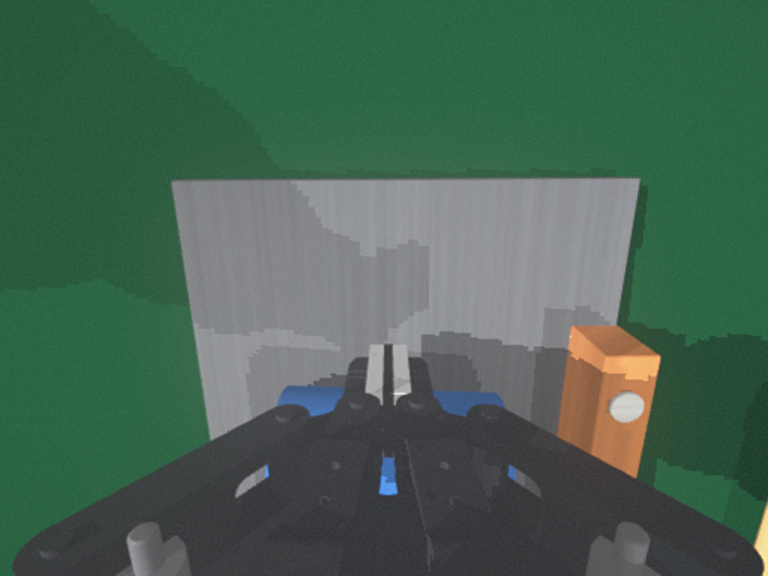

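The fingers are in contact with the blue nose at (390,400). I'll finish the push, then go round to the -x side.

```bash
python3 -m handwheel '{"linear":[[-0.4,0,0],[-0.8,0,0],[-0.8,0,0],[0.4,0,0],[2,0,0],[2,-3,0],[2,-7.8,0],[2,-7.8,0.5]],"delta_rot":[[0,0,-0.5],[0,0,-0.5],[0,0,-0.5],[0,0,-0.5],[0,0,-0.5],[0,0,-0.5],[0,0,-0.5],[0,0,-0.5]],"grip":[1,1,1,1,1,1,1,1]}'; python3 -m handwheel '{"linear":[[-4.5,0,0],[-9,0,0],[-13,0,0],[-13,0,0],[-13,0.5,0]],"delta_rot":[[0,0,0],[0,0,0],[0,0,0],[0,0,0],[0,0,0]],"grip":[1,1,1,1,1]}';python3 - <<'E'
from h import *
o=env.observe();print(o["eef_pos"],o["force"],o["tool_rot"])
K,V=cam("scene");w=env.capture("side");cv2.imwrite("pics/s2.png",cv2.resize(w[185:275,220:320,::-1],(600,540),interpolation=cv2.INTER_CUBIC))
E
```

```text
time: 3.2
eef_pos: [0.449, 0.2894, 0.0281]
tool_rot: [[-0.09, 0.996, -0.004], [0.996, 0.09, -0.001], [-0.001, -0.004, -1.0]]
force: [1.4, 1.1, 0.4]
opening: 0.002
grip_force: 0.0
time: 3.7
eef_pos: [0.4711, 0.1598, 0.0283]
tool_rot: [[-0.085, 0.996, -0.0], [0.996, 0.085, 0.0], [0.0, -0.0, -1.0]]
force: [-0.4, 0.3, 0.2]
opening: -0.004
grip_force: 0.0
[0.4711 0.1598 0.0283] [-0.3937  0.3016  0.2191] [[-0.0849  0.9964 -0.0003]
 [ 0.9964  0.0849  0.0002]
 [ 0.0002 -0.0003 -1.    ]]
```

View pics/s2.png

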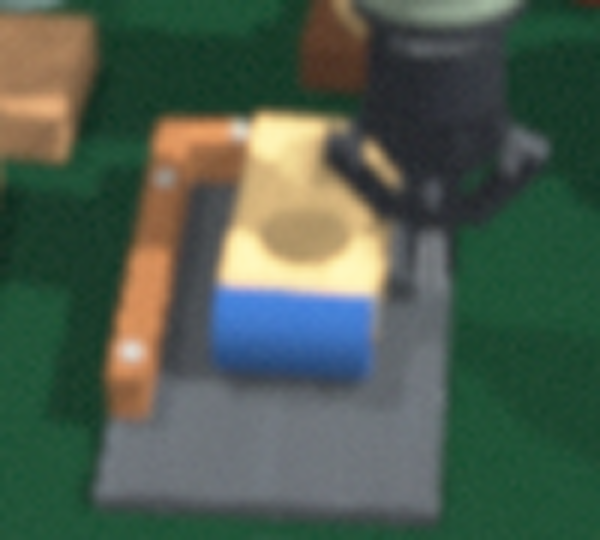

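The car's tail is near the end stop and the fingers stand free at its -x side (400,270). Now I'll push toward the fence.

```bash
python3 -m handwheel '{"linear":[[-0.5,0.7,0],[-0.5,1.4,0],[-0.5,2.1,0],[-0.5,2.8,0],[-0.5,3.5,0],[-0.5,4.1,0],[-0.5,4.5,0],[-0.5,4.8,0]],"delta_rot":[[0,0,0],[0,0,0],[0,0,0],[0,0,0],[0,0,0],[0,0,0],[0,0,0],[0,0,0]],"grip":[1,1,1,1,1,1,1,1]}'; python3 -m handwheel '{"linear":[[0,0.15,0],[0,0.3,0],[0,0.3,0]],"delta_rot":[[0,0,0],[0,0,0],[0,0,0]],"grip":[1,1,1]}'
```

```text
time: 4.55
eef_pos: [0.5196, 0.1583, 0.0282]
tool_rot: [[-0.085, 0.996, -0.0], [0.996, 0.085, -0.0], [-0.0, -0.0, -1.0]]
force: [-2.6, -1.0, 0.1]
opening: 0.003
grip_force: 1.4
time: 4.85
eef_pos: [0.5223, 0.1583, 0.0283]
tool_rot: [[-0.085, 0.996, -0.0], [0.996, 0.085, -0.0], [-0.0, -0.0, -1.0]]
force: [-3.4, -1.1, -0.1]
opening: -0.001
grip_force: 1.2
```

```bash
python3 -m handwheel '{"linear":[[0,0.2,0],[0,0.4,0],[0,0.4,0]],"delta_rot":[[0,0,0],[0,0,0],[0,0,0]],"grip":[1,1,1]}'; python3 -m handwheel '{"linear":[[0,0.2,0],[0,0.4,0],[0,0.4,0]],"delta_rot":[[0,0,0],[0,0,0],[0,0,0]],"grip":[1,1,1]}'
```

```text
time: 5.15
eef_pos: [0.523, 0.1584, 0.028]
tool_rot: [[-0.086, 0.996, -0.006], [0.996, 0.086, -0.002], [-0.002, -0.006, -1.0]]
force: [-23.6, -3.4, 16.8]
opening: -0.005
grip_force: 12.4
time: 5.45
eef_pos: [0.523, 0.1583, 0.0275]
tool_rot: [[-0.087, 0.996, -0.013], [0.996, 0.087, -0.004], [-0.003, -0.014, -1.0]]
force: [-49.2, -4.1, 36.9]
opening: -0.007
grip_force: 25.7
```

```bash
python3 -m handwheel '{"linear":[[0,-1,0],[0,-3.5,0],[4.5,-3.5,0],[9,-3.5,0],[13,-3.5,0],[13,-3.5,-0.5],[13,0.5,-0.5],[13,4.9,-0.5]],"delta_rot":[[0,0,0],[0,0,0],[0,0,0],[0,0,0],[0,0,0],[0,0,0],[0,0,0],[0,0,0]],"grip":[1,1,1,1,1,1,1,1]}'; python3 -m handwheel '{"linear":[[-1,0,0],[-2,0,0],[-2.4,0,0],[-2.7,0,0],[-2.9,0,0],[-2.9,0,0]],"delta_rot":[[0,0,0],[0,0,0],[0,0,0],[0,0,0],[0,0,0],[0,0,0]],"grip":[1,1,1,1,1,1]}'
```

```text
time: 6.25
eef_pos: [0.5688, 0.2941, 0.034]
tool_rot: [[-0.088, 0.996, 0.001], [0.996, 0.088, 0.001], [0.001, 0.001, -1.0]]
force: [1.5, -0.3, -0.4]
opening: 0.002
grip_force: 0.0
time: 6.85
eef_pos: [0.5701, 0.2652, 0.0336]
tool_rot: [[-0.086, 0.996, 0.0], [0.996, 0.086, 0.001], [0.001, 0.0, -1.0]]
force: [-0.0, 3.9, -3.2]
opening: -0.002
grip_force: 2.3
```

```bash
python3 -m handwheel '{"linear":[[-0.2,0,0],[-0.4,0,0],[-0.4,0,0]],"delta_rot":[[0,0,0],[0,0,0],[0,0,0]],"grip":[1,1,1]}'; python3 -m handwheel '{"linear":[[-0.15,0,0],[-0.3,0,0],[-0.3,0,0]],"delta_rot":[[0,0,0],[0,0,0],[0,0,0]],"grip":[1,1,1]}'
```

```text
time: 7.15
eef_pos: [0.5701, 0.2649, 0.034]
tool_rot: [[-0.089, 0.996, 0.001], [0.996, 0.089, 0.006], [0.006, 0.002, -1.0]]
force: [-2.3, 20.0, -2.5]
opening: 0.004
grip_force: 10.3
time: 7.45
eef_pos: [0.5702, 0.2647, 0.0344]
tool_rot: [[-0.09, 0.996, 0.002], [0.996, 0.09, 0.009], [0.009, 0.003, -1.0]]
force: [-3.1, 31.4, -2.9]
opening: -0.001
grip_force: 16.2
```

```bash
python3 -m handwheel '{"linear":[[1,0,0],[3,0,0],[3,0,-5],[3,0,-10],[0,0,-15],[-4,0,-17],[-4,0,-17],[-4,0,-17]],"delta_rot":[[0,0,0],[0,0,0],[0,0,0],[0,0,0],[0,0,0],[0,0,0],[0,0,0],[0,0,0]],"grip":[1,1,1,1,1,1,1,1]}'; python3 - <<'E'
from h import *
K,V=cam("wrist");w=env.capture("wrist");np.savez("w3.npz",K=K,V=V);cv2.imwrite("pics/w3.png",cv2.resize(w[20:320,120:400,::-1],(560,600),interpolation=cv2.INTER_CUBIC))
E
```

```text
time: 8.25
eef_pos: [0.5748, 0.2162, 0.2042]
tool_rot: [[-0.084, 0.997, 0.001], [0.997, 0.084, 0.0], [-0.0, 0.001, -1.0]]
force: [0.4, 0.9, -0.6]
opening: 0.003
grip_force: 0.0
```

View pics/w3.png

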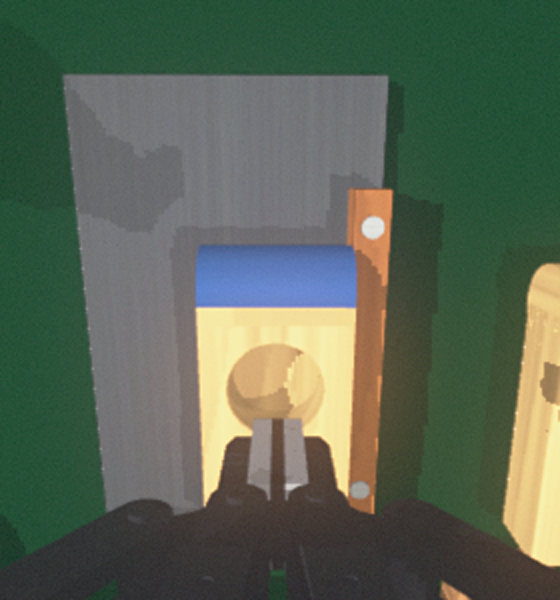

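The long side is flush along the fence, and the front pocket is at crop (275,388). Now I'll compute the pocket positions and look at the rack from above.

```bash
python3 -m handwheel '{"linear":[[-5,0,0],[-10,0,0],[-15,0,0],[-20,0,0],[-25,0,0],[-28,0,0],[-28,0,0],[-28,0,0]],"delta_rot":[[0,0,1],[0,0,2],[0,0,3],[0,0,4],[0,0,4.8],[0,0,4.8],[0,0,4.8],[0,0,4.8]],"grip":[0,0,0,0,0,0,0,0]}'; python3 - <<'E'
from h import *
d=np.load("w3.npz");W3=(d["K"],d["V"]);c3=lambda L:[(120+(u+.5)/2-.5,20+(v+.5)/2-.5) for u,v in L]
d=np.load("w1.npz");W1=(d["K"],d["V"]);cw=lambda L:[((u+.5)/1.5-.5,(v+.5)/1.5-.5) for u,v in L]
j,r=fit([(*W3,[(-90,150,12),(90,150,12),(90,90,42)],c3([(64,75),(388,75),(393,190)])),(*W1,[(-90,150,12),(90,150,12),(-90,-150,12),(90,90,42)],cw([(281,78),(508,80),(300,410),(512,158)]))],[.55,.19,.08])
print(j[:2],np.degrees(j[2]),r)
R=np.array([[np.cos(j[2]),-np.sin(j[2])],[np.sin(j[2]),np.cos(j[2])]])
print("front",j[:2]+R@[.028,-.017],"rear",j[:2]+R@[.028,-.093],"front seen",ray(*W3,c3([(275,388)])[0],.062))
print(j[:2]+R@[.028,.060],"nose line; seen blue edge",[ray(*W3,u,.062) for u in c3([(196,307),(356,307)])])
K,V=cam("wrist");w=env.capture("wrist");np.savez("w4.npz",K=K,V=V);cv2.imwrite("pics/w4.png",cv2.resize(w[:,:,::-1],(768,576),interpolation=cv2.INTER_CUBIC))
print(env.observe()["eef_pos"])
E
```

```text
time: 9.1
eef_pos: [0.5982, -0.0608, 0.2022]
tool_rot: [[-0.002, 1.0, -0.002], [1.0, 0.002, 0.001], [0.001, -0.002, -1.0]]
force: [0.8, 0.6, -0.4]
opening: 1.001
grip_force: 0.0
[0.5489 0.1913] 4.8089884822240565 [[-0.9129  0.2613]
 [ 0.5404  0.4557]
 [ 0.2198  0.0567]
 [-0.4445 -0.4087]
 [ 0.1867 -0.4171]
 [ 0.2659 -0.3035]
 [ 0.0004  0.3395]]
front [0.5783 0.1768] rear [0.5846 0.101 ] front seen [0.5772 0.1791 0.062 ]
[0.5718 0.2535] nose line; seen blue edge [array([0.5319, 0.2211, 0.062 ]), array([0.6159, 0.2282, 0.062 ])]
[ 0.5982 -0.0599  0.2024]
```

View pics/w4.png

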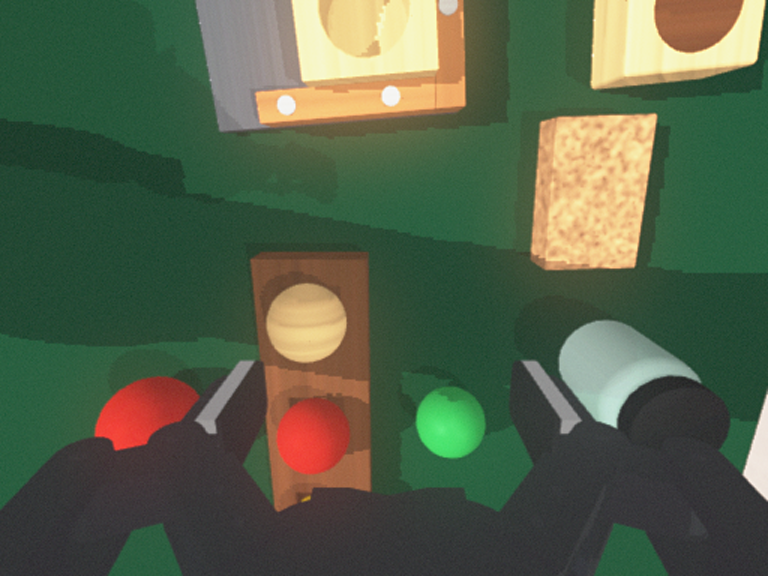

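This view shows the tail against the end stop, the red ball at (313,436) and the plain ball at (306,322), both in the rack.

```bash
python3 - <<'E'
from h import *
d=np.load("w4.npz");W=(d["K"],d["V"])
for u in((313,436),(306,322)): print(ray(*W,((u[0]+.5)/1.5-.5,(u[1]+.5)/1.5-.5),.049))
print(ray(*W,((302+.5)/1.5-.5,(80+.5)/1.5-.5),.062), env.observe()["eef_pos"])
E
```

```text
[ 0.5363 -0.205   0.049 ]
[ 0.5359 -0.1032  0.049 ]
[0.5448 0.062  0.062 ] [ 0.5982 -0.0599  0.2024]
```

```bash
python3 -m handwheel '{"linear":[[-4.5,-2,0],[-9,-4,0],[-13,-6,0],[-14.4,-6.2,0],[-14.4,-6.2,4],[-14.4,-6.2,8],[-14.4,-6.2,8],[-14.4,-6.2,8]],"delta_rot":[[0,0,0],[0,0,0],[0,0,0],[0,0,0],[0,0,0],[0,0,0],[0,0,0],[0,0,0]],"grip":[0,0,0,0,0,0,0,0]}'
```

```text
time: 9.95
eef_pos: [0.5372, -0.2044, 0.1237]
tool_rot: [[-0.004, 1.0, -0.001], [1.0, 0.004, 0.001], [0.001, -0.001, -1.0]]
force: [0.6, -0.2, 2.0]
opening: 1.0
grip_force: 0.0
```

```bash
python3 -m handwheel '{"linear":[[0,0,4],[0,0,7.5],[0,0,9.2],[0,0,9.2],[0,0,9.2],[0,0,9.2],[0,0,9.2],[0,0,9.2]],"delta_rot":[[0,0,0],[0,0,0],[0,0,0],[0,0,0],[0,0,0],[0,0,0],[0,0,0],[0,0,0]],"grip":[0,0,0,0,0.4,0.6,0.8,0.8]}' 30;  python3 -m handwheel '{"linear":[[0,0,0],[0,0,0],[0,0,0],[0,0,0]],"delta_rot":[[0,0,0],[0,0,0],[0,0,0],[0,0,0]],"grip":[0.8,0.8,0.8,0.8]}'
```

```text
time: 10.75
eef_pos: [0.5369, -0.206, 0.0332]
tool_rot: [[-0.002, 1.0, 0.001], [1.0, 0.002, -0.001], [-0.001, 0.001, -1.0]]
force: [-5.3, 0.9, 9.4]
opening: 0.685
grip_force: 30.0
time: 11.15
eef_pos: [0.5369, -0.206, 0.0333]
tool_rot: [[-0.002, 1.0, 0.001], [1.0, 0.002, -0.001], [-0.001, 0.001, -1.0]]
force: [-5.9, 0.6, 9.0]
opening: 0.684
grip_force: 30.0
```

```bash
python3 -m handwheel '{"linear":[[0,0,-3],[0,0,-7],[2,0,-11],[6,0.5,-13],[10.5,1,-13],[15,2,-13],[19.5,3,-13],[24,4,-13]],"delta_rot":[[0,0,0],[0,0,0],[0,0,0],[0,0,0],[0,0,-1],[0,0,-2],[0,0,-3],[0,0,-4.8]],"grip":[0.8,0.8,0.8,0.8,0.8,0.8,0.8,0.8]}';  python3 -m handwheel '{"linear":[[4.5,0,0],[9,0,0],[13,0,0],[14.2,0,0],[14.2,0,0],[14.2,0,0]],"delta_rot":[[0,0,0],[0,0,0],[0,0,0],[0,0,0],[0,0,0],[0,0,0]],"grip":[0.8,0.8,0.8,0.8,0.8,0.8]}'
```

```text
time: 11.95
eef_pos: [0.5768, 0.0362, 0.1633]
tool_rot: [[-0.086, 0.996, 0.002], [0.996, 0.086, 0.0], [-0.0, 0.002, -1.0]]
force: [0.3, -0.5, -0.8]
opening: 0.685
grip_force: 32.9
time: 12.55
eef_pos: [0.5645, 0.1748, 0.1623]
tool_rot: [[-0.085, 0.996, 0.001], [0.996, 0.085, -0.0], [-0.0, 0.001, -1.0]]
force: [0.2, -1.1, -0.6]
opening: 0.687
grip_force: 32.9
```

```bash
python3 -m handwheel '{"linear":[[0,1.4,0],[0,1.4,3],[0,1.4,6],[0,1.4,8.5],[0,1.4,9.6],[0,1.4,9.6],[0,1.4,9.6]],"delta_rot":[[0,0,0],[0,0,0],[0,0,0],[0,0,0],[0,0,0],[0,0,0],[0,0,0]],"grip":[0.8,0.8,0.8,0.8,0.8,0.8,0.8]}'; python3 - <<'E'
from h import *
o=env.observe();print(o["eef_pos"],o["force"])
w=env.capture("side");v=env.capture("scene");
a=cv2.resize(w[170:260,220:320,::-1],(500,450),interpolation=cv2.INTER_CUBIC);K,V=cam("wrist");b=env.capture("wrist")[:,:,::-1]
cv2.imwrite("pics/p1.png",np.hstack([a,cv2.resize(v[120:210,230:290,::-1],(300,450),interpolation=cv2.INTER_CUBIC)]))
E
```

```text
time: 13.25
eef_pos: [0.5788, 0.1764, 0.0664]
tool_rot: [[-0.084, 0.996, 0.001], [0.996, 0.084, 0.0], [0.0, 0.001, -1.0]]
force: [-0.1, -0.1, -0.5]
opening: 0.686
grip_force: 33.0
[0.5788 0.1764 0.0664] [-0.1487 -0.1033 -0.4774]
```

View pics/p1.png

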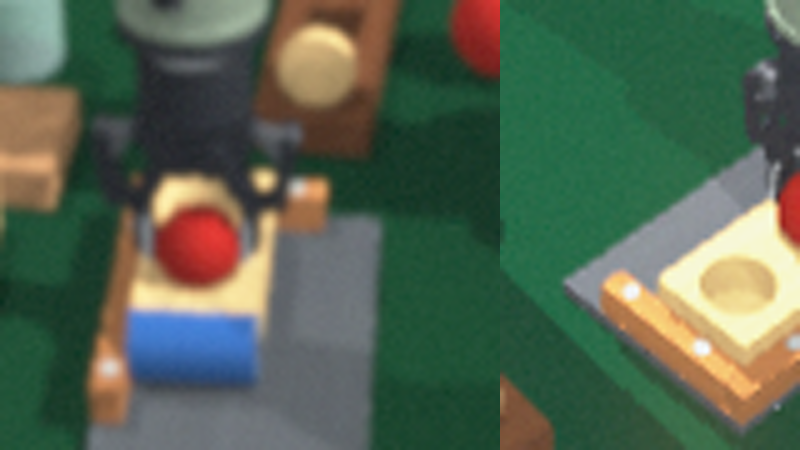

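The red ball is centred over the front pocket at (197,245), and the car is flush with both rails. I'll lower it and release.

```bash
python3 -m handwheel '{"linear":[[0,0,0.2],[0,0,0.45],[0,0,0.45]],"delta_rot":[[0,0,0],[0,0,0],[0,0,0]],"grip":[0.8,0.8,0.8]}'; python3 -m handwheel '{"linear":[[0,0,0],[0,0,0],[0,0,0],[0,0,0],[0,0,-2],[0,0,-5],[0,0,-9],[0,0,-12]],"delta_rot":[[0,0,0],[0,0,0],[0,0,0],[0,0,0],[0,0,0],[0,0,0],[0,0,0],[0,0,0]],"grip":[0.25,0.15,0,0,0,0,0,0]}'; python3 - <<'E'
from h import *
# blob centroids: red saturated pixels, scene+side, vs predicted ball in front pocket
for n in("side","scene"):
    K,V=cam(n);im=env.capture(n).astype(int)
    m=((im[...,0]>130)&(im[...,1]<60)&(im[...,2]<60)).astype(np.uint8)
    k,_,st,ce=cv2.connectedComponentsWithStats(m)
    print(n,[(ce[i],st[i,4]) for i in range(1,k) if st[i,4]>25],proj(np.array([[.578,.177,.075]]),K,V),)
E
```

```text
time: 13.7
eef_pos: [0.578, 0.1762, 0.061]
tool_rot: [[-0.085, 0.996, -0.0], [0.996, 0.085, -0.001], [-0.001, -0.0, -1.0]]
force: [-2.2, -4.9, 5.1]
opening: 0.682
grip_force: 33.6
time: 14.5
eef_pos: [0.5783, 0.177, 0.1829]
tool_rot: [[-0.085, 0.996, 0.001], [0.996, 0.085, 0.0], [0.0, 0.001, -1.0]]
force: [0.0, -0.8, -0.5]
opening: 1.001
grip_force: 0.0
side [(array([348.8702, 122.3845]), np.int32(593)), (array([319.8925, 174.5187]), np.int32(214)), (array([258.5776, 220.9224]), np.int32(116))] [[259.5903 219.6492]]
scene [(array([292.7891, 163.9116]), np.int32(147)), (array([174.4722, 191.6944]), np.int32(360)), (array([  4.4018, 223.9107]), np.int32(112)), (array([ 20.0315, 256.1048]), np.int32(1460))] [[292.5508 163.4952]]
```

```bash
python3 -m handwheel '{"linear":[[-4.5,-1,0],[-9,-2,0],[-13.5,-3,0],[-18,-4,0],[-22.5,-5,0],[-26.5,-6.2,0],[-27.5,-6.6,2],[-27.5,-6.6,6]],"delta_rot":[[0,0,0],[0,0,1],[0,0,2],[0,0,3],[0,0,4],[0,0,4.8],[0,0,4.8],[0,0,4.8]],"grip":[0,0,0,0,0,0,0,0]}'; python3 -m handwheel '{"linear":[[0,0,0.5],[0,0,0.5]],"delta_rot":[[0,0,0],[0,0,0]],"grip":[0,0]}'
```

```text
time: 15.4
eef_pos: [0.5366, -0.1056, 0.1218]
tool_rot: [[0.002, 1.0, 0.004], [1.0, -0.002, -0.001], [-0.001, 0.004, -1.0]]
force: [1.4, 0.8, -1.6]
opening: 0.999
grip_force: 0.0
time: 15.6
eef_pos: [0.5352, -0.1023, 0.1152]
tool_rot: [[-0.002, 1.0, -0.003], [1.0, 0.002, 0.0], [0.0, -0.003, -1.0]]
force: [0.3, 0.3, 0.4]
opening: 1.003
grip_force: 0.0
```

```bash
python3 -m handwheel '{"linear":[[0,0.1,4],[0,0.1,7.5],[0,0.1,8.4],[0,0.1,8.4],[0,0.1,8.4],[0,0.1,8.4],[0,0.1,8.4],[0,0.1,8.4]],"delta_rot":[[0,0,0],[0,0,0],[0,0,0],[0,0,0],[0,0,0],[0,0,0],[0,0,0],[0,0,0]],"grip":[0,0,0,0,0.4,0.6,0.8,0.8]}' 30;  python3 -m handwheel '{"linear":[[0,0,0],[0,0,0],[0,0,0],[0,0,-3],[0,0,-7],[0,0,-12],[0,0,-14],[0,0,-14]],"delta_rot":[[0,0,0],[0,0,0],[0,0,0],[0,0,0],[0,0,0],[0,0,0],[0,0,0],[0,0,0]],"grip":[0.8,0.8,0.8,0.8,0.8,0.8,0.8,0.8]}'
```

```text
time: 16.4
eef_pos: [0.5367, -0.1028, 0.0335]
tool_rot: [[-0.002, 1.0, 0.0], [1.0, 0.002, -0.0], [-0.0, 0.0, -1.0]]
force: [-6.8, 1.2, 10.2]
opening: 0.684
grip_force: 29.9
time: 17.2
eef_pos: [0.5386, -0.103, 0.1764]
tool_rot: [[-0.001, 1.0, 0.007], [1.0, 0.001, -0.001], [-0.001, 0.007, -1.0]]
force: [-0.2, 0.3, -1.6]
opening: 0.684
grip_force: 33.0
```

```bash
python3 -m handwheel '{"linear":[[4.5,1,0],[9,2,0],[13.5,3,0],[17.5,4,0],[20.3,4.6,0],[20.3,4.6,3],[20.3,4.6,3],[20.3,4.6,3]],"delta_rot":[[0,0,-1],[0,0,-2],[0,0,-3],[0,0,-4],[0,0,-4.8],[0,0,-4.8],[0,0,-4.8],[0,0,-4.8]],"grip":[0.8,0.8,0.8,0.8,0.8,0.8,0.8,0.8]}'
```

```text
time: 18.0
eef_pos: [0.582, 0.0996, 0.1419]
tool_rot: [[-0.085, 0.996, -0.001], [0.996, 0.085, -0.001], [-0.001, -0.001, -1.0]]
force: [0.7, 0.3, 0.3]
opening: 0.685
grip_force: 33.0
```

```bash
python3 -m handwheel '{"linear":[[0,0.2,3],[0,0.2,6],[0,0.2,7.4],[0,0.2,7.4],[0,0.2,7.8],[0,0.2,7.8],[0,0.2,7.8]],"delta_rot":[[0,0,0],[0,0,0],[0,0,0],[0,0,0],[0,0,0],[0,0,0],[0,0,0]],"grip":[0.8,0.8,0.8,0.8,0.8,0.8,0.8]}'
```

```text
time: 18.7
eef_pos: [0.585, 0.1006, 0.0648]
tool_rot: [[-0.085, 0.996, 0.001], [0.996, 0.085, 0.0], [0.0, 0.001, -1.0]]
force: [-0.2, -0.0, -0.7]
opening: 0.686
grip_force: 33.0
```

```bash
python3 -m handwheel '{"linear":[[-0.05,0,0.15],[-0.05,0,0.3],[-0.05,0,0.3]],"delta_rot":[[0,0,0],[0,0,0],[0,0,0]],"grip":[0.8,0.8,0.8]}'; python3 -m handwheel '{"linear":[[0,0,0],[0,0,0],[0,0,0],[0,0,0],[0,0,-2],[0,0,-5],[0,0,-9],[0,0,-12]],"delta_rot":[[0,0,0],[0,0,0],[0,0,0],[0,0,0],[0,0,0],[0,0,0],[0,0,0],[0,0,0]],"grip":[0.25,0.15,0,0,0,0,0,0]}'; python3 -m handwheel '{"linear":[[-4,-4,0],[-8,-8,0],[-12,-9,0],[-12,-9,0]],"delta_rot":[[0,0,0],[0,0,0],[0,0,0],[0,0,0]],"grip":[0,0,0,0]}'; python3 - <<'E'
from h import *
a=env.capture("side");b=env.capture("scene")
o0=cv2.imread("pics/b.png")[:,:,::-1]
for n,im in(("side",a),("scene",b)):
    K,V=cam(n);im=im.astype(int)
    m=((im[...,0]>130)&(im[...,1]<60)&(im[...,2]<60)).astype(np.uint8)
    k,_,st,ce=cv2.connectedComponentsWithStats(m)
    print(n,"red",[(ce[i],st[i,4]) for i in range(1,k) if st[i,4]>25])
    print("pred",proj(np.array([[.578,.1755,.075],[.5845,.0995,.075]]),K,V))
    u,v=proj(np.array([[.5845,.0995,.075]]),K,V)[0].astype(int)
    g=cv2.GaussianBlur(im[v-14:v+15,u-14:u+15].astype(np.uint8),(0,0),1)
    print(u,v);print(g[::2,::2,2])
E
```

```text
time: 19.0
eef_pos: [0.5846, 0.1011, 0.0615]
tool_rot: [[-0.086, 0.996, 0.001], [0.996, 0.086, 0.001], [0.001, 0.001, -1.0]]
force: [-4.1, 5.6, 8.2]
opening: 0.687
grip_force: 33.8
time: 19.8
eef_pos: [0.5847, 0.1, 0.1829]
tool_rot: [[-0.085, 0.996, 0.001], [0.996, 0.085, 0.0], [0.0, 0.001, -1.0]]
force: [-0.1, 0.7, 0.8]
opening: 0.997
grip_force: 0.0
time: 20.2
eef_pos: [0.503, -0.0332, 0.1812]
tool_rot: [[-0.079, 0.997, -0.001], [0.997, 0.079, -0.002], [-0.002, -0.001, -1.0]]
force: [0.9, 1.9, -0.0]
opening: 1.006
grip_force: 0.0
side red [(array([348.8923, 122.468 ]), np.int32(594)), (array([320.0639, 174.4658]), np.int32(219)), (array([258.4874, 220.6134]), np.int32(119))]
pred [[259.6686 219.3848]
 [261.6619 206.3296]]
261 206
[[ 40  39  40  40  40  41  41  41  40  40  41  41  41  41  42]
 [ 42  40  39  39  40  41  42  42  41  41  41  40  39  39  39]
 [ 42  41  40  40  41  42  46  50  50  45  42  40  38  38  37]
 [ 46  44  43  44  47  60  83 100 100  83  59  43  38  37  38]
 [ 52  51  52  55  72 108 144 166 170 156 112  63  42  38  38]
 [ 56  58  68  79 105 141 166 182 191 191 1
[... 1085 characters left out ...]
4  43]
 [156 155 155 158 170 193 209 211 208 200 184 169 112  54  44]
 [155 155 161 175 186 197 204 204 196 188 177 160 159 114  79]
 [158 166 187 195 179 181 186 187 184 172 164 150 169 182 154]
 [180 196 208 194 160 160 165 168 169 162 152 143 160 201 200]
 [178 199 208 191 146 138 144 150 153 152 144 139 152 197 208]
 [137 156 185 195 152 125 131 139 145 146 137 134 142 173 200]
 [119 124 142 176 174 133 124 130 135 137 131 133 142 155 173]
 [113 110 118 135 158 155 134 129 131 134 135 140 139 132 130]
 [116 110 107 114 126 149 157 148 142 141 141 137 130 120 109]
 [110 115 113 111 122 124 142 164 161 145 135 125 120 126 120]
 [ 91 106 118 135 152 124 123 151 177 150 129 118 114 159 167]]
```

```bash
python3 -m handwheel '{"linear":[[4.5,1.5,-2.3],[9,3,-2.3],[13.5,4.5,-2.3],[18,6,-2.3],[22,8,-2.3],[24.2,9.3,-2.3],[24.2,9.3,-2.3],[24.2,9.3,-2.3]],"delta_rot":[[0,0,0],[0,0,0],[0,0,0],[0,0,0],[0,0,0],[0,0,0],[0,0,0],[0,0,0]],"grip":[1,1,1,1,1,1,1,1]}'; python3 - <<'E'
from h import *
K,V=cam("wrist");w=env.capture("wrist");cv2.imwrite("pics/w5.png",w[:,:,::-1])
d=np.load("w3.npz");o=cv2.imread("pics/w3.png")[:,:,::-1];n=cv2.resize(w[20:320,120:400],(560,600),interpolation=cv2.INTER_CUBIC)
def J(px,VV,z):  # crop px -> jig mm
    p=ray(d["K"],VV,np.array([120+(px[0]+.5)/2-.5,20+(px[1]+.5)/2-.5]),z)[:2]-[.5489,.1913];t=np.radians(4.81)
    return 1000*np.array([np.cos(t)*p[0]+np.sin(t)*p[1],-np.sin(t)*p[0]+np.cos(t)*p[1]])
for im,VV in((o,d["V"]),(n,V)):
    im=im.astype(float);s=im[:,:,2]-im[:,:,0];m=(s>40).astype(np.uint8)
    k,_,st,ce=cv2.connectedComponentsWithStats(m);i=1+np.argmax(st[1:,4]);
    x0,y0,ww,hh=st[i,:4]
    print(st[i],"corners jig",J((x0,y0),VV,.037),J((x0+ww,y0),VV,.037),"boundary",J((x0+ww/2,y0+hh),VV,.062))
    # board front edge: row of max gradient green->gray around col 225
    c=(im[:,150:300,0].mean(1));g=np.abs(np.gradient(c))[40:140];e=40+np.argmax(g);print("board edge",e,J((225,e),VV,.012))
E
```

```text
time: 21.1
eef_pos: [0.5766, 0.2233, 0.2032]
tool_rot: [[-0.088, 0.996, -0.001], [0.996, 0.088, -0.0], [-0.0, -0.001, -1.0]]
force: [-0.4, -1.0, -0.6]
opening: -0.003
grip_force: 0.0
[ 195  245  161   62 9754] corners jig [-17.1729  60.5711] [72.0842 60.6114] boundary [27.4543 31.1297]
board edge 75 [ -0.3624 150.4055]
[ 191  258  161   63 9859] corners jig [-17.6712  60.2508] [71.9056 60.6676] boundary [27.4138 30.6975]
board edge 87 [  1.042  151.0461]
```

The car hasn't shifted from home (within about 0.5 mm), and both balls are in their pockets. Handing in.

```bash
python3 -c "
from workcell import env
print(env.hand_in())"
```

```text
the job is handed in; nothing more can be done
None
```

The job is handed in, with no verdict returned: the car is home in the corner, the red ball is in the front pocket, the plain ball is in the rear pocket, and I left the yellow ball and everything else alone; it took about 21 s of robot time.

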